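Hook the chocolate cutter's return spring back on with a spring puller

TASK

The chocolate cutter's return spring was unhooked for cleaning: take the red spring puller from its wooden holder, put its tip down into the brass eye at the spring's free end, stretch the spring and hook it round the brass anchor post, wherever along its slot that is clamped. Let the tension down onto the post gently, with no snap or hard knock and without overstretching the spring (no more than 185 mm from pivot to hook); keep your fingers off the spring and do not bear down hard on the cutter with the puller. Then stand the puller back in its holder and leave the other things on the counter undisturbed.

Things in the scene. Friction and masses are not known exactly. Their poses are not given: they have to be found in the camera images.
- spring_pivot (a point): Steel pin (upright) at the spring's fixed end, 28 mm above the counter. Site x points along the fixed cutter, roughly to the anchor post. The spring swings level about this pin, between 0.25 rad to the -y side and 0.6 rad to the +y side of that x axis; it starts 0.2 to 0.5 rad to the +y side and stays where it is left.
- anchor: Slotted plate of the anchor post, flat on the deck, 62 x 26 mm. Origin at the middle of its slot, 12 mm above the counter, about 150 mm from the pivot; x along the slot, which is the cutter's length, z up. The post, an upright brass pin 8 mm across, is clamped firmly somewhere along the slot, up to 13 mm to either side of the origin: this is not in the poses and must be seen or felt. Its top is 34 mm above the counter.
- hook_seat (a point): Place of the post's centre in the hook when the hook is home. 113 mm from the pivot when slack; x along the spring away from the pivot. The mouth is open to -y: only with the post's centre 12 to 17 mm back (-x) from this point can the hook be swung to -y round the post, until its leg touches the post; with less stretch the nose, the bend or the eye bumps the post, with more the last coil does.
- pull_eye (a point): Centre of the pulling eye, a level brass ring of 3.6 mm wire, 14.4 mm inside and 21.6 mm outside diameter, fixed to the hook's far end, 19 mm beyond hook_seat along the spring. Ring's top 30 mm above the counter. The puller's tip goes down into it from above.
- hook: Level hook of 3.6 mm wire and eye at the spring's free end; origin 1 mm short of hook_seat, axes alike, 28 mm above the counter. Leg 7 mm to +y of the spring's axis, bend of 5.2 mm inner radius at the far end, nose on the -y side reaching 8 mm back from hook_seat; last coil 21 mm back. It only swings and stretches; it pulls back with 1.5 N plus 0.15 N per mm of stretch (5 to 9 N at the post).
- cutter: The fixed chocolate cutter. Origin on the counter below the middle of the spring's working line, 75 mm from the pivot; x from the pivot towards the post, y away from the wire frame. The aluminium deck under the spring is 12 mm high; the white bed and wire frame, 43 mm high, begin 59 mm to the -y side of the pivot.
- puller: Spring puller, 92 mm tall, about 0.1 kg, standing tip down. Origin at the lower end of the tip, z up. From below: ball tip 8 mm across, prong 6 mm across, steel collar 22 mm across with its underside 14 mm up (it rests on the eye when the tip is fully in) and 4 mm thick, shank 10 mm across, red square handle 24 x 24 mm from 32 to 92 mm up.
- puller_grip (a point): Centre of the puller's red handle, 62 mm above the lower end of the tip. x and y are square to the handle's flats.
- puller_tip (a point): Centre of the puller's ball tip, 4 mm above its lower end.
- holder_hole0 (a point): Mouth of the hole in the puller's holder, a fixed dark wooden block 80 x 80 x 30 mm; the mouth is 30 mm above the counter, the hole is 15 mm in diameter and 22 mm deep. The puller stands in it with its collar resting on the block, so that the lower end of its tip is 16 mm above the counter.
- nut_jar: Bystander: amber jar, 72 mm across, 110 mm tall, origin under its centre.
- melt_bowl: Bystander: steel bowl, 120 mm across, 60 mm tall.
- cocoa_tin: Bystander: copper tin, 70 mm across, 100 mm tall.
- price_sign: Bystander: blank black price sign on a foot, 90 mm wide, 75 mm tall.
Things that resemble listed ones, but are neither listed nor needed, are in the scene too. What is meant by the part that bears holder_hole0 is not orange or turquoise, and is the larger of those in its own colour.

How it is judged:
By the outcome, as a careful person would: the job done as asked, in the order asked, and still so for the second after the job is handed in, with the robot touching nothing.
It also fails if it takes over 72 s, if anything falls off the work surface, if the arm or the gripper's body presses on something with over 40 N, if the wrist force passes 120 N, or if a joint passes its speed limit or range.

ROBOT

A 7-joint arm with a two-finger parallel gripper is mounted at the origin on the work surface. World frame = base frame: x ahead of the robot, y to its left, z up, the work surface at z = 0. Lengths are in mm, angles in rad, forces in N, time in s.
With the tool pointing down it reaches from about 400 to 900 mm from the base axis. Payload 5.6 kg.
Tool frame: the origin (TCP) lies on the centre line of the jaws, within the pads' length; the fingertips stand 25 mm ahead of it and the grasp point (between the pads) lies 6 mm ahead of it (manip.tip_reach is the distance from the TCP to the fingertips, in mm); z points along the fingers, y is the direction in which the jaws open and shut (so a half turn about z gives the same grasp; the last joint's range is limited). The gripper opens to 92 mm and grips with 3 to 60 N. Pads are 20 mm wide; open, the fingers measure 128 mm over their backs; the gripper's body (75 mm by 189 mm) begins 69 mm behind the grasp point.
Start: joints at [-1.182, 0.468, -0.012, 1.603, 0.006, 1.071, -0.056], TCP at [272.068, 590.328, 239.592] pointing down, gripper open.
Joint ranges: [-2.53, 2.53], [-0.31, 2.02], [-1.57, 1.55], [0.28, 2.44], [-1.29, 4.43], [0.15, 1.84], [-2.92, 2.92]. Speed limits (rad/s): [2.57, 2.57, 3.14, 3.14, 3.14, 3.14, 3.14].

INTERFACE

Orientations are given as a rotation vector (axis times angle).
In Python, from workcell import get_state, cams, manip, nets gives the robot as it stands.
- The arm moves only by the shell command python3 -m pendant 'ROWS' [OPENING] [FORCE]. ROWS is JSON, a list of rows, each a list of 2 entries, a list of its own where there are three numbers: the shift along the tool's x, y, z in m, then the turn, a rotation vector about the tool's x, y, z in rad. A call has 1 to 20 rows; each row shifts and turns the commanded pose from where the row before left it, along the tool's axes as they then stand; what a row does not reach is not made up. A row lasts 1/8 s, in which the tool goes at most 62.5 mm and 10.7 degrees, less where a joint would pass 70% of its speed; a pose out of reach is approached as far as the arm can. A call is refused whole if a number of a shift passes 0.0625 or a number of a turn 0.188, either way. A call with a gripper value outside its range is refused whole. OPENING is the opening in per cent of the stroke, from 0 (shut) to 100 (fully open), set as the call begins (- or left out, the last holds). The fingers move at their own pace and stop on an object; FORCE is the grip in N (left out, the last holds). Time passes only in rows, so rows that do not move let the fingers close. It gives the time, the measured TCP pose, the force and the opening at its end, in the units of the state.
- get_state(): the state, without advancing time (a new reading comes with each control period).
- cams.capture(name): name is "scene" or "top" or "wrist"; returns a dict with "pixels" (420x560x3 uint8, red, green, blue), "fx", "fy", "cx", "cy" (pixels), "rvec" (rotation vector, rad) and "tvec" (3), from world to camera coordinates, as OpenCV has them. Camera axes: x right, y down, z forward; pixel columns grow to the right and rows downward; lengths in mm; the calibration is good to about 2 mm. A picture is of the moment at which its call begins. There is no depth.
- manip.job_done(): hands the job in, once; it reports no verdict.
Trained networks look in the newest picture that a camera, given by its name, has taken for a name from the list of things; names that differ only in an ending like _2 or _b are one class to them, and where a whole thing is asked for, a point or a joint stands for the part that bears it (a point fixed in the world has none). Each returns a list of dicts, best first, with "score" (0 to 1); they miss things now and then, are a little off and sometimes report something else, mostly with a low value. They report only what shows in the picture. A call takes as long as a camera call. They do not tell look-alikes from the thing itself.
- nets.recognise(camera, name): "extent" ([centre column, centre row, width, height] in pixels, round what is visible of it).
- nets.masks_of(camera, name): "pixels" (420x560 bool, what is visible of it) and "extent" ([centre column, centre row, width, height] in pixels, round what is visible of it).
The state is a dict: "time_s": time; "qpos": joint angles; "qvel": joint speeds; "joint_efforts": joint torques, N m; "ee_pos": TCP position; "ee_rot": TCP orientation; "ft_force": force on the tool from outside, world axes, zero at the start; "ft_torque": the same for the moment, N m; "grip_width": finger opening in mm.
Only numpy, scipy, OpenCV 4.12 (cv2) and the standard library are available. Lean on these libraries where they do the work, as an engineer would, in place of code of your own. Each camera call takes 0.05 s, during which the arm holds its last target. There are 200 camera calls.

## Working session

There is one attempt and no reset: what is moved stays moved. The work goes in short steps, Python scripts to look and compute and a shell command to move; the robot and the scene stay as the last step left them, time stands still between calls to the robot, and variables do not carry over. Pictures are saved under pics/ and viewed, about 8 in all and at most 12, crops included, and the job is handed in when it is done.

```bash
mkdir -p pics; ls; cat > h.py <<'E'
import numpy as np, cv2
from workcell import get_state, cams, manip, nets
def cap(n):
    c=cams.capture(n); return c
def save(c,name,box=None,scale=1):
    im=c["pixels"][:,:,::-1]
    if box: im=im[box[1]:box[3],box[0]:box[2]]
    im=cv2.resize(im,None,fx=scale,fy=scale,interpolation=cv2.INTER_CUBIC); cv2.imwrite("pics/"+name,im)
def ray(c,u,v,z):
    R=cv2.Rodrigues(np.array(c["rvec"],float))[0]; t=np.array(c["tvec"],float).ravel()
    o=-R.T@t; d=R.T@np.array([(u-c["cx"])/c["fx"],(v-c["cy"])/c["fy"],1])
    return o+d*(z-o[2])/d[2]
def proj(c,P):
    R=cv2.Rodrigues(np.array(c["rvec"],float))[0]; t=np.array(c["tvec"],float).ravel()
    p=R@np.array(P,float)+t; return np.array([c["fx"]*p[0]/p[2]+c["cx"],c["fy"]*p[1]/p[2]+c["cy"]])
E
python3 - <<'E'
from h import *
np.set_printoptions(precision=1,suppress=True)
s=get_state();print(s["time_s"],s["ee_pos"],s["ee_rot"],s["ft_force"],s["grip_width"])
ims=[]
for n in("scene","top"):
    c=cap(n);save(c,n+"0.png",scale=1.4)
    for k in("puller","holder_hole0","anchor","hook","cutter","spring_pivot","pull_eye"):
        for f in nets.recognise(n,k)[:4]: print(n,k,round(f["score"],2),np.array(f["extent"]),ray(c,*f["extent"][:2],20))
E
```

```text
pics
0.0 [271.9 589.8 238.6] [-0.7 -3.1  0. ] [-0.6  0.1 -0.3] 91.9628671417973
scene puller 0.81 [178.2 215.2  15.2  25.5] [ 392.1 -267.    20. ]
scene holder_hole0 0.97 [179.2 230.1  38.7  28.1] [ 465.8 -269.2   20. ]
scene holder_hole0 0.95 [216.7 194.9  30.4  26.5] [ 306.5 -145.6   20. ]
scene holder_hole0 0.69 [220.9 272.8  30.8  29.2] [ 665.7 -182.9   20. ]
scene holder_hole0 0.45 [163.9 205.6  10.2  12.7] [ 332.  -304.7   20. ]
scene anchor 0.63 [326.8 229.1  20.5   8.8] [550.1 124.5  20. ]
scene hook 0.62 [291.2 228.5  18.5  12.4] [525.9  30.3  20. ]
scene hook 0.15 [180.2 229.9  40.7  27.6] [ 465.5 -266.4   20. ]
scene cutter 0.96 [317.9 257.9 153.9  99.7] [663.3  63.   20. ]
scene spring_pivot 0.88 [319.6 256.  154.2 101.8] [657.   69.5  20. ]
scene pull_eye 0.61 [291.8 226.3  27.2  18. ] [516.2  34.6  20. ]
top holder_hole0 0.95 [371.9 266.1  21.9  21.5] [ 322.7 -287.3   20. ]
top holder_hole0 0.73 [323.4 272.4  38.1  37.2] [ 307.  -146.4   20. ]
top holder_hole0 0.71 [331.6 158.2  27.5  24.7] [ 642.7 -179.9   20. ]
top holder_hole0 0.6 [363.5 218.4  32.7  33.2] [ 461.5 -268.2   20. ]
top anchor 0.63 [232.2 195.8  18.7  10.3] [534.8 116.9  20. ]
top cutter 0.61 [250.9 167.3 115.5 130.5] [619.3  61.   20. ]
top spring_pivot 0.77 [250.8 168.6 110.7 129.4] [615.4  61.3  20. ]
top pull_eye 0.22 [131.4 172.4  41.6  28.6] [610.1 416.8  20. ]
```

View pics/scene0.png

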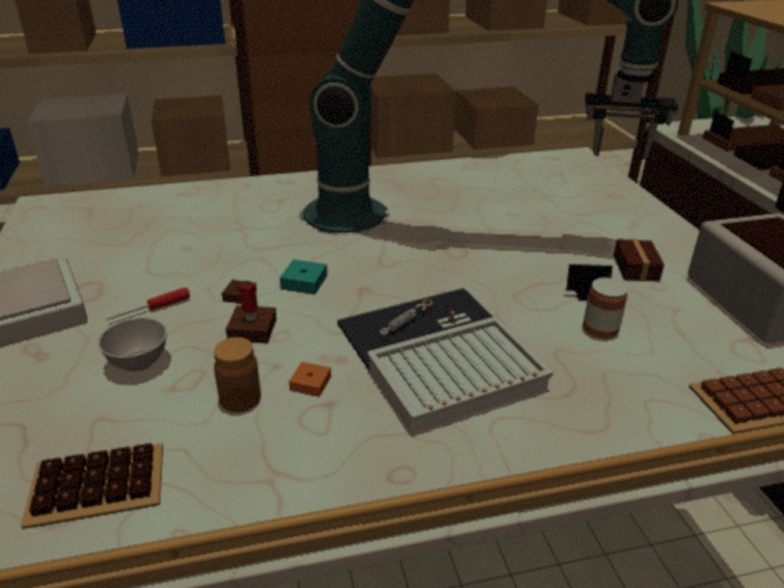

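View pics/top0.png

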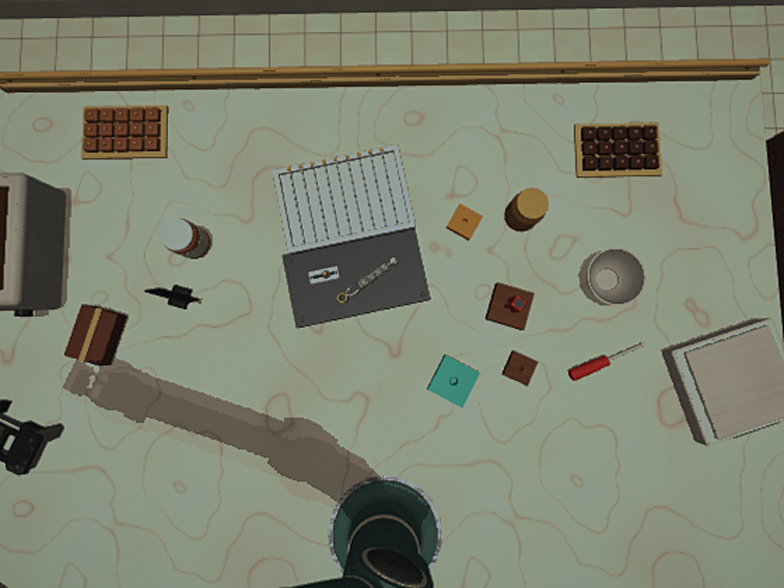

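The puller stands in the larger dark-brown holder (top view 512,303 in the enlarged picture). The smaller brown (520,368), turquoise (454,380) and orange (464,221) blocks are look-alikes. The pivot is at about (393,261), the eye at (342,297) and the post at (324,274), all enlarged pixels.

```bash
cat >> h.py <<'E'
def tool():
    s=get_state(); return np.array(s["ee_pos"]),cv2.Rodrigues(np.array(s["ee_rot"],float))[0],s
def delta(target,yaw=None):
    """shift in tool axes (mm) to world target; yaw = desired world angle of tool y axis"""
    p,R,s=tool(); print("t",round(s["time_s"],2),"pos",p.round(1),"F",np.round(s["ft_force"],1),"w",round(s["grip_width"],1))
    print("tool delta mm",(R.T@(np.array(target)-p)).round(1))
E
python3 - <<'E'
from h import *
np.set_printoptions(precision=3,suppress=True)
p,R,s=tool();print(R)
c=cap("wrist");Rc=cv2.Rodrigues(np.array(c["rvec"],float))[0];t=np.array(c["tvec"]).ravel()
print("cam in tool",R.T@(-Rc.T@t-p),R.T@Rc.T[:,2],c["fx"])
c=cap("top")
for n,(u,v,z) in dict(pivot=(393,261,28),eye=(342,297,28),post=(324,274,34),holder=(510,305,30),handle=(516,302,108)).items(): print(n,ray(c,u/1.4,v/1.4,z))
delta((520,80,260))
E
```

```text
[[-0.908  0.419  0.   ]
 [ 0.419  0.908 -0.   ]
 [-0.     0.    -1.   ]]
cam in tool [  82.108   -0.557 -144.927] [-0.286  0.001  0.958] 373.0350668907684
pivot [559.121 -26.917  28.   ]
eye [485.072  80.686  28.   ]
post [533.302 117.298  34.   ]
holder [ 462.372 -268.504   30.   ]
handle [ 462.985 -264.206  108.   ]
t 0.9 pos [272.1 590.4 239.6] F [-0.1  0.8 -0.5] w 92.0
tool delta mm [-438.8 -359.7  -20.4]
```

```bash
python3 -m pendant '[[[-0.022,-0.018,0],[0,0,0]],[[-0.044,-0.036,0.002],[0,0,0]],[[-0.044,-0.036,0.004],[0,0,0]],[[-0.044,-0.036,0.004],[0,0,0]],[[-0.044,-0.036,0.004],[0,0,0]],[[-0.044,-0.036,0.004],[0,0,0]],[[-0.044,-0.036,0.004],[0,0,0]],[[-0.044,-0.036,0.004],[0,0,0]],[[-0.044,-0.036,0.004],[0,0,0]],[[-0.044,-0.036,0.002],[0,0,0]],[[-0.022,-0.018,0],[0,0,0]],[[0,0,0],[0,0,0]],[[0,0,0],[0,0,0]]]'
python3 - <<'E'
from h import *
np.set_printoptions(precision=1,suppress=True)
c=cap("wrist");save(c,"w1.png",scale=1.4)
for n,P in dict(pivot=(559.121,-26.917,28),eye=(485.072,80.686,28),post=(533.302,117.298,34)).items(): print(n,proj(c,P)*1.4)
for k in("anchor","hook","spring_pivot","pull_eye"):
    for f in nets.recognise("wrist",k)[:3]: print(k,round(f["score"],2),np.array(f["extent"])*1.4,ray(c,*f["extent"][:2],28))
delta((463,-264,200))
E
```

```text
time_s: 2.52
ee_pos: [520.6, 80.4, 207.6]
ee_rot: [-0.671, -3.069, -0.001]
ft_force: [-0.1, 0.4, 0.1]
grip_width: 92.1
pivot [271.6 373.5]
eye [367.4 209.8]
post [452.7 256.7]
anchor 0.9 [455.6 243.9 100.9  87.4] [528.  122.2  28. ]
hook 0.8 [348.7 231.   48.3  76.7] [492.3  64.3  28. ]
spring_pivot 0.82 [410.5 315.  568.8 543.2] [559.9  76.7  28. ]
pull_eye 0.95 [355.2 229.9  59.6  73.6] [493.3  68.3  28. ]
t 2.77 pos [520.7  80.4 207.7] F [ 0.9 -0.5  0.2] w 91.5
tool delta mm [ -91.1 -337.1    7.6]
```

View pics/w1.png

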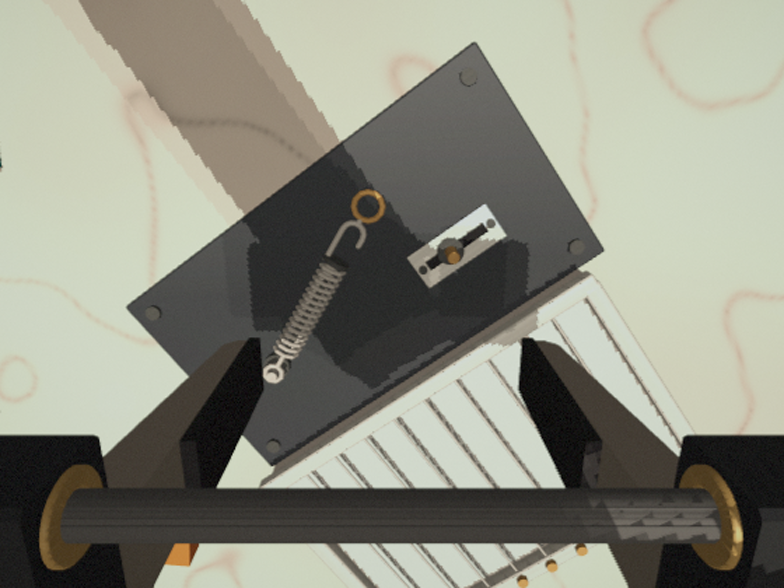

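Clear view of pivot (274,374), eye (368,207), brass post top (455,257), and plate corners (486,205),(508,235),(428,288),(407,258).

```bash
python3 - <<'E'
from h import *
np.set_printoptions(precision=1,suppress=True)
c=cap("wrist")
g=lambda u,v,z: ray(c,u/1.4,v/1.4,z)
pv=g(274,374,30);ey=g(368,207,28.5);po=g(455,257,34)
pl=np.mean([g(*q,13) for q in((486,205),(508,235),(428,288),(407,258))],0)
a=g(423,270,13);b=g(490,222,13)
print("pivot",pv,"eye",ey,"post",po,"plate",pl,"screws",a,b)
print("piv-eye",np.linalg.norm((ey-pv)[:2]),"piv-post",np.linalg.norm((po-pv)[:2]),"piv-plate",np.linalg.norm((pl-pv)[:2]))
an=lambda d:np.degrees(np.arctan2(d[1],d[0]))
print("ang eye",an(ey-pv),"post",an(po-pv),"plate",an(pl-pv),"slot",an(b-a))
d=c["pixels"]; im=d[160:210,290:370]; cv2.imwrite("pics/post.png",cv2.resize(im[:,:,::-1],None,fx=8,fy=8,interpolation=cv2.INTER_CUBIC))
E
python3 -m pendant '[[[-0.006,-0.022,0],[0,0,0]],[[-0.015,-0.056,0],[0,0,0]],[[-0.015,-0.056,0],[0,0,0]],[[-0.015,-0.056,0],[0,0,0]],[[-0.015,-0.056,0],[0,0,0]],[[-0.012,-0.046,0],[0,0,0]],[[-0.006,-0.022,0],[0,0,0]],[[0,0,0],[0,0,0]],[[0,0,0],[0,0,0]]]'
python3 - <<'E'
from h import *
c=cap("wrist");save(c,"w2.png",scale=1.4)
for P in ((463,-264,108),(462,-268,30)): print(proj(c,P)*1.4)
p,R,s=tool();print(p,R)
E
```

```text
pivot [559.7 -24.9  30. ] eye [483.8  81.7  28.5] post [534.2 118.5  34. ] plate [534.3 122.4  13. ] screws [539.4  95.7  13. ] [527.8 148.7  13. ]
piv-eye 130.84212605055143 piv-post 145.55489765283465 piv-plate 149.47017758343856
ang eye 125.47211041799945 post 100.06829170774802 plate 99.79932470580545 slot 102.33800406312835
time_s: 3.95
ee_pos: [466.2, -239.5, 207.4]
ee_rot: [-0.67, -3.069, -0.001]
ft_force: [0.1, 0.6, 0.3]
grip_width: 91.5
[343.4955174  313.88501527]
[347.49800916 273.14403322]
[ 466.38326995 -239.318506    207.46220864] [[-9.09221005e-01  4.16313781e-01 -2.82903330e-05]
 [ 4.16313609e-01  9.09220687e-01  8.49845094e-04]
 [ 3.79524380e-04  7.60919360e-04 -9.99999638e-01]]
```

View pics/w2.png

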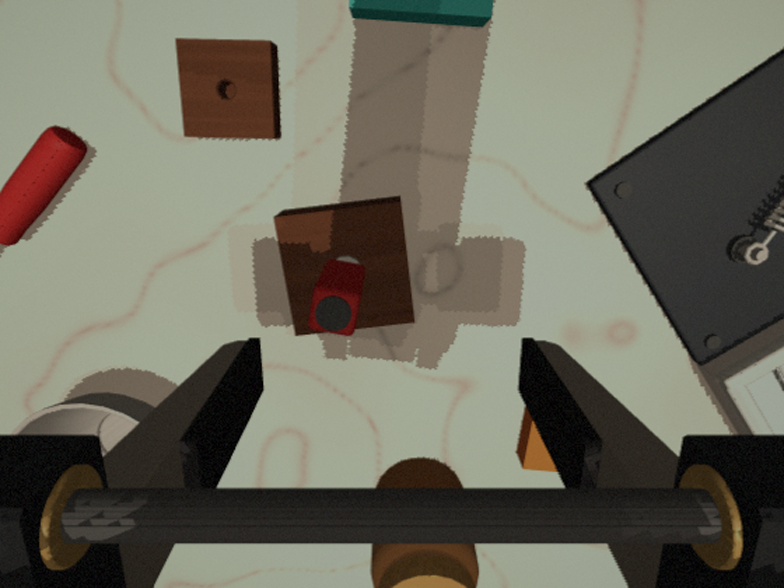

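The puller (red handle top at ~333,313) stands in the larger brown block. The smaller brown block (228,88) is empty. An enlarged crop will confirm this and give the handle's flats.

```bash
python3 - <<'E'
from h import *
c=cap("wrist");save(c,"w3.png",(185,130,305,245),5)
E
```

```text
(no output)
```

View pics/w3.png

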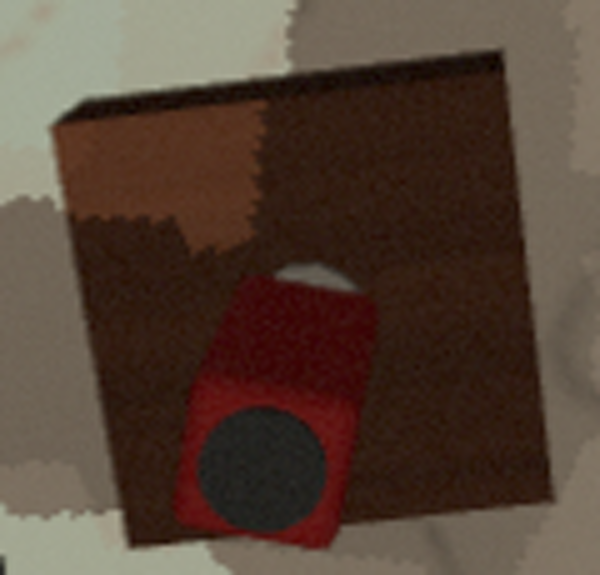

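```bash
python3 - <<'E'
from h import *
np.set_printoptions(precision=1,suppress=True)
c=cap("wrist")
g=lambda u,v,z: ray(c,u/5+185-.4,v/5+130-.4,z)
q=[(188,383),(368,400),(333,550),(173,527)]
P=np.array([g(*x,108) for x in q]);print(P,P.mean(0),g(262,468,108))
for i in range(4):
    d=P[(i+1)%4]-P[i];print(np.linalg.norm(d),np.degrees(np.arctan2(d[1],d[0]))%90)
b1,b2=g(245,276,48),g(377,296,48);d=b2-b1;print("bottom",np.linalg.norm(d),np.degrees(np.arctan2(d[1],d[0]))%90,(b1+b2)/2)
H=np.array([g(*x,30) for x in((52,125),(505,75),(553,500),(130,548))]);print("holder",H.mean(0))
p,R,s=tool();print("tooly",np.degrees(np.arctan2(R[1,1],R[0,1])))
print(s["qpos"])
delta(P.mean(0))
E
```

```text
[[ 444.8 -272.5  108. ]
 [ 457.3 -251.1  108. ]
 [ 475.3 -265.2  108. ]
 [ 462.8 -284.1  108. ]] [ 460.  -268.2  108. ] [ 460.1 -268.8  108. ]
24.783147866383178 59.73296321596963
22.835465191857224 52.0440223056776
22.670439391663514 56.57740497282329
21.401490298372114 57.300847885990265
bottom 22.401036737591088 56.49555726089198 [ 451.2 -262.3   48. ]
holder [ 460.2 -268.5   30. ]
tooly 65.40172620540284
[ 0.1  0.3  0.4  2.  -0.1  0.9  1.7]
t 4.1 pos [ 466.3 -239.5  207.5] F [-0.4 -0.3  0.2] w 91.8
tool delta mm [ -6.2 -28.8  99.5]
```

```bash
python3 -m pendant '[[[0,0,0],[0,0,0.075]],[[0,0,0],[0,0,0.075]],[[-0.0106,-0.0276,0],[0,0,0]],[[0,0,0.02],[0,0,0]],[[0,0,0.02],[0,0,0]],[[0,0,0],[0,0,0]],[[0,0,0],[0,0,0]]]' 62
python3 - <<'E'
from h import *
c=cap("wrist");save(c,"w4.png",scale=1.4)
p,R,s=tool();print(p,np.degrees(np.arctan2(R[1,1],R[0,1])),s["grip_width"],R[:,2])
E
```

```text
time_s: 4.97
ee_pos: [460.1, -269.7, 168.2]
ee_rot: [0.9, 3.009, 0.0]
ft_force: [0.4, 0.3, 0.2]
grip_width: 57.2
[ 460.22910088 -269.89324711  168.43798573] 56.705801646776074 57.008735874255244 [ 1.36322452e-03 -4.62789086e-04 -9.99998964e-01]
```

View pics/w4.png

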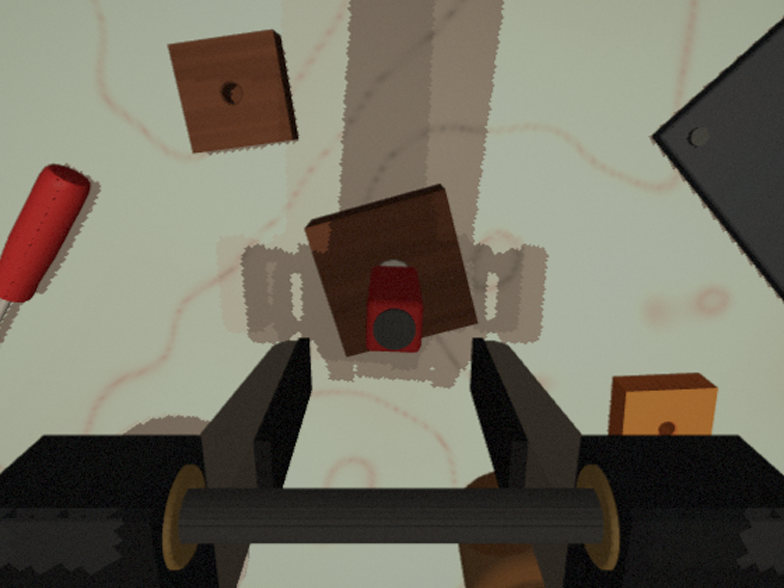

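The handle is square to the jaws and centred between them (top at 393,328). Checking the lateral offset from this, then descending.

```bash
python3 - <<'E'
from h import *
c=cap("wrist");P=ray(c,393/1.4,328/1.4,108);print(P);delta((P[0],P[1],84))
E
python3 -m pendant '[[[0,0,0.02],[0,0,0]],[[0,0,0.025],[0,0,0]],[[0,0,0.02],[0,0,0]],[[0,0,0.012],[0,0,0]],[[0,0,0.007],[0,0,0]],[[0,0,0],[0,0,0]],[[0,0,0],[0,0,0]]]'
```

```text
[ 460.1039175  -269.10451141  108.        ]
t 5.08 pos [ 460.2 -270.   168.5] F [ 0.6  0.5 -0.7] w 57.2
tool delta mm [ 0.7  0.7 84.5]
time_s: 5.95
ee_pos: [460.0, -270.3, 84.2]
ee_rot: [0.901, 3.008, -0.0]
ft_force: [0.2, -0.1, -1.0]
grip_width: 56.9
```

```bash
python3 -m pendant '[[[0.0007,0.0007,0],[0,0,0]],[[0,0,0],[0,0,0]],[[0,0,0],[0,0,0]],[[0,0,0],[0,0,0]],[[0,0,0],[0,0,0]],[[0,0,0],[0,0,0]]]' 15 50
python3 -m pendant '[[[0,0,-0.004],[0,0,0]],[[0,0,-0.01],[0,0,0]],[[0,0,-0.02],[0,0,0]],[[0,0,-0.02],[0,0,0]],[[0,0,-0.02],[0,0,0]],[[0,0,-0.01],[0,0,0]],[[0,0,0],[0,0,0]]]'
python3 - <<'E'
from h import *
p,R,s=tool();print(p,s["ft_force"],s["grip_width"])
c=cap("wrist");save(c,"w5.png",(180,100,380,250),4)
from h import proj
q=p+R@np.array([0,0,6]);tip=q+R@np.array([0,0,58]);print("tip exp px",(proj(c,tip)-[180,100])*4,"col",(proj(c,q+R@np.array([0,0,46]))-[180,100])*4,"htop",(proj(c,q-R@np.array([0,0,30]))-[180,100])*4)
E
```

```text
time_s: 6.7
ee_pos: [459.4, -268.9, 83.7]
ee_rot: [0.901, 3.01, 0.0]
ft_force: [0.0, 1.0, 3.3]
grip_width: 23.4
time_s: 7.58
ee_pos: [459.6, -269.2, 168.3]
ee_rot: [0.901, 3.008, -0.0]
ft_force: [-0.4, -1.0, -1.8]
grip_width: 23.7
[ 459.64032311 -269.17184143  168.26788953] [-0.42036526 -1.03665897 -1.80750097] 23.679972573169064
tip exp px [398.82980752 531.90094308] col [399.07734897 562.85539514] htop [401.5940045  877.55700197]
```

View pics/w5.png

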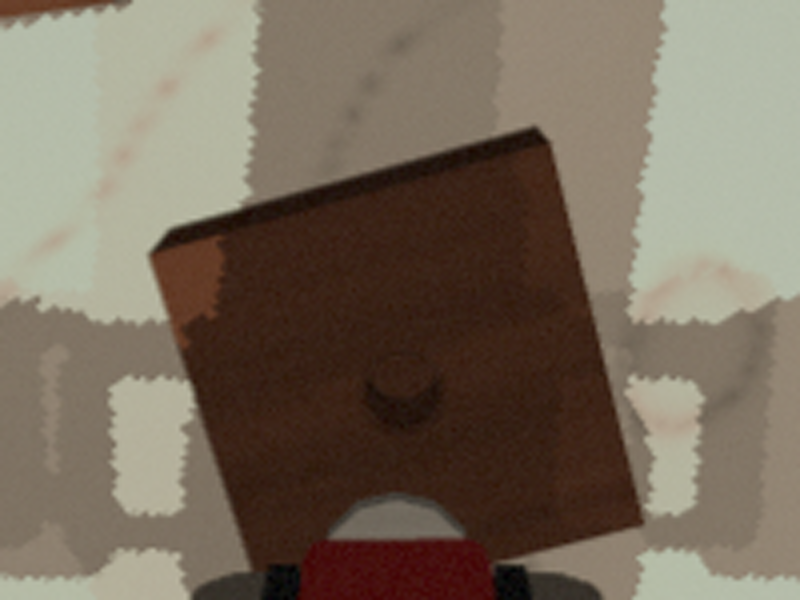

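```bash
python3 - <<'E'
from h import *
np.set_printoptions(precision=2,suppress=True)
p,R,s=tool();c=cap("wrist")
q=p+R@np.array([0,0,6])
f=lambda x,y,z:(proj(c,q+R@np.array([x,y,z]))-[180,100])*4
print("collar +x edge top/bottom",f(11,0,44),f(11,0,48),"handle bottom edge",f(12,0,30),f(12,-12,30),f(12,12,30))
print("d/dx",f(12,0,44)-f(11,0,44))
print("hole",ray(c,403/4+180,388/4+100,30))
# targets
pv=np.array([559.7,-24.9]);ey=np.array([483.8,81.7]);po=np.array([534.2,118.5])
L=ey-pv;u=L/np.linalg.norm(L);e=pv+u*132;print("eye132",e,"mean",(e+ey)/2)
delta((*((e+ey)/2),168))
# rotate-stretch path: eye radius r at ang; hook_seat=r-19
a=po-pv;D=np.linalg.norm(a);print("D",D,np.degrees(np.arctan2(a[1],a[0])))
E
```

```text
collar +x edge top/bottom [399.37 495.03] [399.28 485.32] handle bottom edge [399.73 524.83] [307.12 524.82] [492.33 524.83]
d/dx [ 0.01 -6.79]
hole [ 458.62 -267.25   30.  ]
eye132 [483.14  82.63] mean [483.47  82.16]
t 7.67 pos [ 459.  -268.8  167.1] F [-0.3 -0.3 -1.6] w 23.9
tool delta mm [172.4 306.7  -0.8]
D 145.64961379969395 100.08318004159705
```

```bash
python3 -m pendant '[[[0.0125,0.022,0],[0,0,0]],[[0.0255,0.045,0],[0,0,0]],[[0.0255,0.045,0],[0,0,0]],[[0.0255,0.045,0],[0,0,0]],[[0.0255,0.045,0],[0,0,0]],[[0.0255,0.045,0.005],[0,0,0]],[[0.021,0.037,0.006],[0,0,0]],[[0.012,0.0222,0.005],[0,0,0]],[[0,0,0],[0,0,0]],[[0,0,0],[0,0,0]],[[0,0,0],[0,0,0]]]'
python3 - <<'E'
from h import *
p,R,s=tool();print(p,s["ft_force"],s["grip_width"])
c=cap("wrist");B=(180,80);save(c,"w6.png",(180,80,380,230),4)
np.set_printoptions(precision=1,suppress=True)
q=p+R@np.array([0,0,6])
f=lambda x,y,z:(proj(c,q+R@np.array([x,y,z]))-B)*4
print("collar +x",f(11,0,44),f(11,0,48),"eye exp",(proj(c,(483.5,82.2,28))-B)*4,"axis at 28",(proj(c,(p[0],p[1],28))-B)*4)
E
```

```text
time_s: 9.05
ee_pos: [483.1, 80.4, 151.6]
ee_rot: [0.905, 3.008, -0.001]
ft_force: [0.4, -0.3, -1.3]
grip_width: 23.8
[483.08656481  80.37597146 151.59805206] [ 0.39462824 -0.25793638 -1.33292034] 23.784879468004885
collar +x [399.3 575. ] [399.2 565.3] eye exp [407.6 492.4] axis at 28 [398.3 495.7]
```

View pics/w6.png

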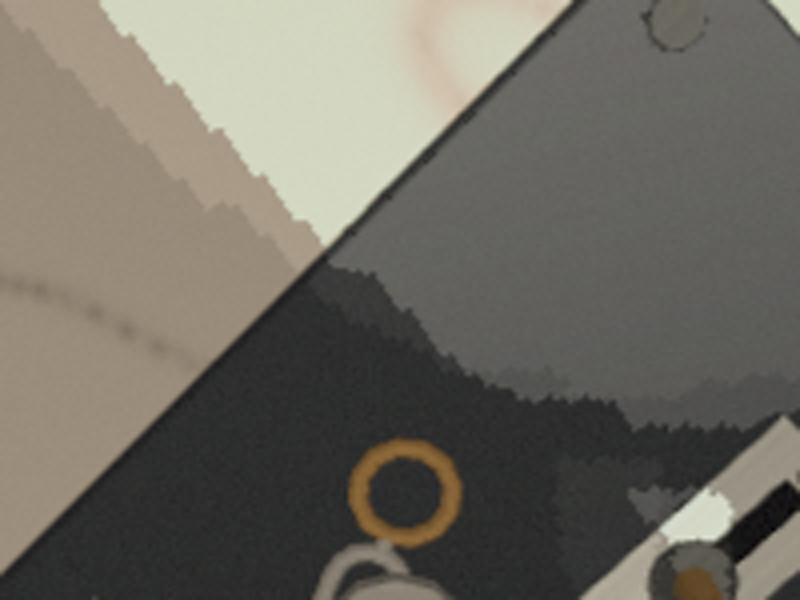

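The eye is at crop (405.5,493), the collar's edge at about (400,577), and the post top at (698,585).

```bash
python3 - <<'E'
from h import *
np.set_printoptions(precision=1,suppress=True)
c=cap("wrist")
g=lambda u,v,z: ray(c,u/4+180-.4,v/4+80-.4,z)
e=g(405.5,493,28.5);print(e,"post",g(698,585,34));delta((e[0],e[1],88))
E
```

```text
[482.9  82.   28.5] post [526.8 118.7  34. ]
t 9.15 pos [483.2  80.8 151.7] F [-0.4  0.3 -0.6] w 24.0
tool delta mm [ 0.9  0.9 63.7]
```

```bash
python3 - <<'E'
from h import *
a=cv2.imread("pics/post.png")
c=cap("wrist");b=cv2.resize(c["pixels"][195:245,320:400][:,:,::-1],None,fx=8,fy=8,interpolation=cv2.INTER_CUBIC)
o=np.vstack([a,b]);o=cv2.resize(o,None,fx=.75,fy=.75);cv2.imwrite("pics/p7.png",o);print(o.shape)
E
```

```text
(600, 480, 3)
```

View pics/p7.png

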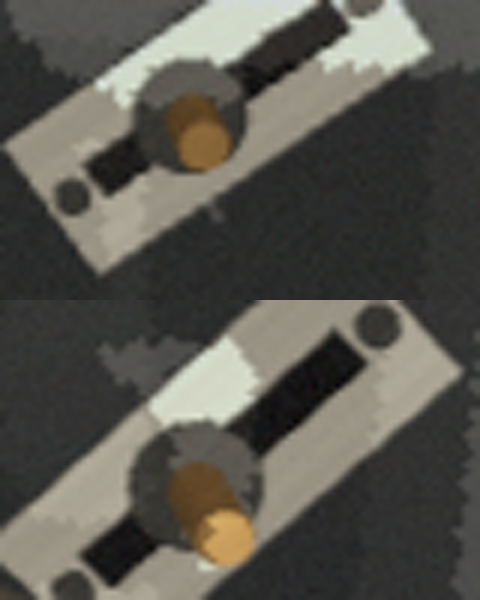

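The post top is at full pixel (324.2,184.3) in the first view and (357.8,234.5) now. My earlier number came from a cut-off crop.

```bash
python3 - <<'E'
from h import *
np.set_printoptions(precision=1,suppress=True)
c=cap("wrist")
po=ray(c,357.8-.4,234.5-.4,34);e=ray(c,405.5/4+180-.4,493/4+80-.4,28.5)
print("post",po,"eye",e)
P1=np.array([534.0,118.8]);post=(po[:2]+P1)/2
d=e[:2]-np.array([559.7,-24.9]);print(np.linalg.norm(d),np.degrees(np.arctan2(d[1],d[0])))
s1=ray(c,(378)/6+320-.4,(326-300)/6+195-.4,13);s2=ray(c,72/6+320-.4,(588-300)/6+195-.4,13);print("plate mid",(s1+s2)/2,"slotdir",np.degrees(np.arctan2(*(s1-s2)[1::-1])))
E
python3 -m pendant '[[[0.0009,0.0009,0.015],[0,0,0]],[[0,0,0.02],[0,0,0]],[[0,0,0.007],[0,0,0]],[[0,0,0.003],[0,0,0]],[[0,0,0.003],[0,0,0]],[[0,0,0],[0,0,0]]]'
```

```text
post [533.9 117.9  34. ] eye [483.   82.4  28.5]
131.9110476810086 125.5470290650241
plate mid [533.5 122.4  13. ] slotdir 100.40640534684253
time_s: 10.0
ee_pos: [483.0, 83.1, 103.7]
ee_rot: [0.901, 3.009, 0.0]
ft_force: [-0.6, -0.6, -1.2]
grip_width: 23.8
```

```bash
python3 -m pendant '[[[0,-0.0004,0.004],[0,0,0]],[[0,0,0.004],[0,0,0]],[[0,0,0],[0,0,0]]]'; python3 -m pendant '[[[0,0,0.004],[0,0,0]],[[0,0,0.003],[0,0,0]],[[0,0,0.002],[0,0,0]],[[0,0,0],[0,0,0]]]'
python3 - <<'E'
from h import *
np.set_printoptions(precision=1,suppress=True)
for i in range(3):
    p,R,s=tool();print(p,np.array(s["ft_force"]))
c=cap("scene");print((proj(c,(483,82.4,28))))
save(c,"s8.png",(255,125,375,215),6)
E
```

```text
time_s: 10.38
ee_pos: [482.4, 82.7, 95.3]
ee_rot: [-0.901, -3.009, 0.001]
ft_force: [0.2, -0.8, -1.4]
grip_width: 23.9
time_s: 10.88
ee_pos: [482.5, 82.7, 86.4]
ee_rot: [-0.901, -3.009, 0.0]
ft_force: [0.3, -0.1, -0.5]
grip_width: 23.9
[482.5  82.7  86.4] [ 0.3 -0.1 -0.5]
[482.5  82.7  86.4] [ 0.3 -0.1 -0.5]
[482.5  82.7  86.4] [ 0.3 -0.1 -0.5]
[305.2 215.2]
```

View pics/s8.png

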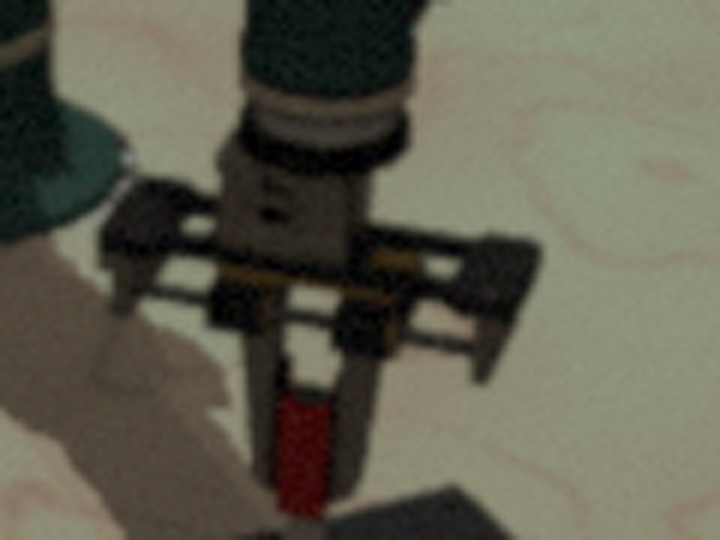

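No downward force on the ring, so the tip is probably in the eye. A short pull tests it.

```bash
python3 -m pendant '[[[0.0045,0.0018,0],[0,0,0]],[[0.0056,0.0022,0],[0,0,0]],[[0.0056,0.0022,0],[0,0,0]],[[0,0,0],[0,0,0]]]'
cat > st.py <<'E'
from h import *
np.set_printoptions(precision=2,suppress=True)
import sys
n=int(sys.argv[1]) if len(sys.argv)>1 else 8
PV=np.array([559.7,-24.9]);PO=np.array([534,118.2])
F=[];X=[]
for i in range(n):
    cams.capture("wrist");p,R,s=tool();F.append(s["ft_force"]);X.append(p)
p=np.mean(X,0);f=np.mean(F,0);d=p[:2]-PV;r=np.hypot(*d);u=d/r;v=np.array([-u[1],u[0]])
print("t",s["time_s"],"p",p,"r",r,"ang",np.degrees(np.arctan2(d[1],d[0])),"F rad",f[:2]@u,"tan(+y cutter)",f[:2]@v,"z",f[2],"torque",np.array(s["ft_torque"]),"tilt",R[:,2])
def go(r,deg):
    a=np.radians(deg);w=PV+r*np.array([np.cos(a),np.sin(a)]);print("->",r,deg,"tool mm",(R.T@np.array([*(w-p[:2]),0])).round(2))
E
python3 st.py
```

```text
time_s: 11.42
ee_pos: [473.0, 96.8, 86.7]
ee_rot: [0.9, 3.009, 0.0]
ft_force: [1.8, -3.1, -1.2]
grip_width: 24.0
t 11.825 p [473.2   96.41  86.7 ] r 148.99102620189768 ang 125.48948554822476 F rad -3.6739486127084984 tan(+y cutter) 0.09420503861760032 z -1.2573628796932286 torque [-0.72 -0.55 -0.05] tilt [ 0.  0. -1.]
```

The spring force is as expected (3.7 N), so the tip is in the eye. Continuing the stretch.

```bash
python3 -m pendant '[[[0.005,0.002,0],[0,0,0]],[[0.0053,0.002,0],[0,0,0]],[[0.005,0.002,0],[0,0,0]],[[0.005,0.002,0],[0,0,0]],[[0.005,0.002,0],[0,0,0]],[[0.005,0.0018,0],[0,0,0]],[[0,0,0],[0,0,0]],[[0,0,0],[0,0,0]]]'
cat >> st.py <<'E'
for a in (120,115,110,107,105,102,100,99.6): go(182.3,a)
E
python3 st.py 12
```

```text
time_s: 12.82
ee_pos: [454.8, 122.3, 86.7]
ee_rot: [0.901, 3.007, -0.001]
ft_force: [5.2, -6.2, -1.5]
grip_width: 23.9
t 13.425 p [454.83 122.22  86.75] r 180.66743846689081 ang 125.4820129642153 F rad -8.1135078307565 tan(+y cutter) -0.2519112165737889 z -1.581275396844335 torque [-1.8  -1.25 -0.06] tilt [ 0. -0. -1.]
-> 182.3 120 tool mm [-5.54 16.53  0.01]
-> 182.3 115 tool mm [-13.28  30.42   0.03]
-> 182.3 110 tool mm [-22.2   43.59   0.05]
-> 182.3 107 tool mm [-28.1   51.09   0.07]
-> 182.3 105 tool mm [-32.24  55.92   0.08]
-> 182.3 102 tool mm [-38.77  62.89   0.09]
-> 182.3 100 tool mm [-43.32  67.34   0.1 ]
-> 182.3 99.6 tool mm [-44.24  68.21   0.1 ]
```

```bash
python3 -m pendant '[[[-0.002,0.0086,0],[0,0,0]],[[-0.0027,0.0084,0],[0,0,0]],[[-0.0037,0.007,0],[0,0,0]],[[-0.0041,0.0069,0],[0,0,0]],[[-0.0044,0.0067,0],[0,0,0]],[[-0.0046,0.0065,0],[0,0,0]],[[-0.0059,0.0076,0],[0,0,0]],[[0,0,0],[0,0,0]],[[0,0,0],[0,0,0]]]'
sed -i '$d' st.py; echo 'for a in (105,103,102,101,100,99.6,99): go(183.2,a)' >> st.py
python3 st.py 12
python3 - <<'E'
from h import *
c=cap("wrist");save(c,"w9.png",(180,60,400,250),3.5)
E
```

```text
time_s: 14.55
ee_pos: [505.0, 149.1, 86.3]
ee_rot: [-0.903, -3.009, 0.005]
ft_force: [2.6, -8.7, -1.0]
grip_width: 23.6
t 15.15 p [504.96 149.17  86.34] r 182.47129801122364 ang 107.4580724503162 F rad -8.588325322754022 tan(+y cutter) -0.24737426070059554 z 0.005886130414405222 torque [-2.12 -0.68 -0.04] tilt [-0. -0. -1.]
-> 183.2 105 tool mm [-4.53  6.45 -0.02]
-> 183.2 103 tool mm [-8.86 11.15 -0.03]
-> 183.2 102 tool mm [-11.08  13.45  -0.03]
-> 183.2 101 tool mm [-13.35  15.7   -0.04]
-> 183.2 100 tool mm [-15.65  17.92  -0.04]
-> 183.2 99.6 tool mm [-16.58  18.8   -0.04]
-> 183.2 99 tool mm [-17.99  20.1   -0.05]
```

View pics/w9.png

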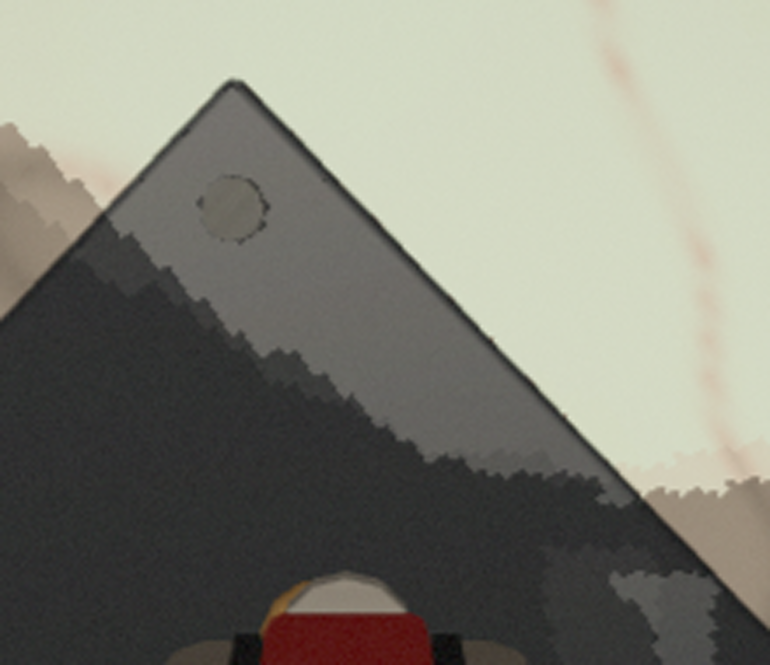

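```bash
python3 -m pendant '[[[-0.0025,0.003,0],[0,0,0]],[[-0.0025,0.003,0],[0,0,0]],[[-0.0022,0.0024,0],[0,0,0]],[[-0.0022,0.0023,0],[0,0,0]],[[0,0,0],[0,0,0]]]'
sed -i '$d' st.py; echo 'for a in (103,102,101,100,99.6,99): go(182.5,a)' >> st.py
python3 st.py 8
```

```text
time_s: 15.82
ee_pos: [518.6, 152.7, 86.3]
ee_rot: [-0.903, -3.008, 0.005]
ft_force: [1.4, -8.3, -0.1]
grip_width: 24.2
t 16.225 p [518.4  152.71  86.24] r 182.3472350807169 ang 103.08959395829608 F rad -8.289764224359981 tan(+y cutter) -0.2203951728402913 z 0.469447266687961 torque [-2.24 -0.53 -0.06] tilt [-0. -0. -1.]
-> 182.5 103 tool mm [-0.09  0.31 -0.  ]
-> 182.5 102 tool mm [-2.3   2.6  -0.01]
-> 182.5 101 tool mm [-4.56  4.85 -0.02]
-> 182.5 100 tool mm [-6.85  7.06 -0.02]
-> 182.5 99.6 tool mm [-7.78  7.93 -0.03]
-> 182.5 99 tool mm [-9.19  9.22 -0.03]
```

No contact so far, and the post is already alongside the nose gap. Continuing slowly until the leg touches.

```bash
python3 -m pendant '[[[-0.0015,0.0016,0],[0,0,0]],[[-0.0015,0.0016,0],[0,0,0]],[[-0.0015,0.0015,0],[0,0,0]],[[-0.0015,0.0014,0],[0,0,0]],[[-0.0008,0.0009,0],[0,0,0]],[[0,0,0],[0,0,0]]]'
sed -i '$d' st.py; echo 'for a in (100,99.6,99.2,98.8,98): go(182.5,a)' >> st.py
python3 st.py 8
```

```text
time_s: 16.98
ee_pos: [527.7, 154.7, 86.2]
ee_rot: [-0.902, -3.008, 0.006]
ft_force: [1.4, -8.8, 0.4]
grip_width: 23.6
t 17.375 p [527.71 154.69  86.18] r 182.41463765590697 ang 100.10123560179287 F rad -8.24153848138491 tan(+y cutter) 0.1820171993712849 z 0.5849359725952635 torque [-2.3  -0.4  -0.02] tilt [-0. -0. -1.]
-> 182.5 100 tool mm [-0.18  0.28 -0.  ]
-> 182.5 99.6 tool mm [-1.1   1.16 -0.  ]
-> 182.5 99.2 tool mm [-2.04  2.02 -0.01]
-> 182.5 98.8 tool mm [-2.98  2.88 -0.01]
-> 182.5 98 tool mm [-4.88  4.58 -0.02]
```

```bash
python3 -m pendant '[[[-0.0006,0.0007,0],[0,0,0]],[[-0.0006,0.0006,0],[0,0,0]],[[-0.0005,0.0005,0],[0,0,0]],[[0,0,0],[0,0,0]]]'
python3 st.py 8
```

```text
time_s: 17.88
ee_pos: [530.0, 155.2, 86.1]
ee_rot: [-0.902, -3.008, 0.006]
ft_force: [0.6, -8.4, 0.2]
grip_width: 24.2
t 18.275 p [529.99 155.19  86.15] r 182.52375077101797 ang 99.36927852795465 F rad -8.52787261089427 tan(+y cutter) 0.06619329000241625 z 0.5375517995298503 torque [-2.3  -0.36 -0.04] tilt [-0. -0. -1.]
-> 182.5 100 tool mm [ 1.45 -1.39  0.01]
-> 182.5 99.6 tool mm [ 0.52 -0.52  0.  ]
-> 182.5 99.2 tool mm [-0.41  0.35 -0.  ]
-> 182.5 98.8 tool mm [-1.35  1.21 -0.01]
-> 182.5 98 tool mm [-3.25  2.91 -0.01]
```

```bash
python3 -m pendant '[[[-0.0007,0.0006,0],[0,0,0]],[[-0.0007,0.0006,0],[0,0,0]],[[0,0,0],[0,0,0]]]'
python3 st.py 5 | head -1
python3 -m pendant '[[[-0.0007,0.0006,0],[0,0,0]],[[-0.0007,0.0006,0],[0,0,0]],[[0,0,0],[0,0,0]]]'
python3 st.py 5
```

```text
time_s: 18.65
ee_pos: [531.4, 155.3, 86.0]
ee_rot: [-0.902, -3.007, 0.007]
ft_force: [0.3, -8.2, 0.4]
grip_width: 23.6
t 18.9 p [531.39 155.36  86.03] r 182.46513742941804 ang 98.92657599487606 F rad -8.151363987187283 tan(+y cutter) 0.6166507471410152 z 0.9472724090235511 torque [-2.33 -0.17 -0.02] tilt [-0. -0. -1.]
time_s: 19.27
ee_pos: [532.1, 155.4, 85.8]
ee_rot: [-0.901, -3.005, 0.009]
ft_force: [-1.4, -8.2, 2.9]
grip_width: 23.4
t 19.525 p [532.11 155.42  85.81] r 182.41594512428279 ang 98.70035371861354 F rad -8.136763093752235 tan(+y cutter) 2.628527698113611 z 2.130474302277129 torque [-2.4   0.48  0.05] tilt [-0.01 -0.   -1.  ]
-> 182.5 100 tool mm [ 3.1  -2.75  0.03]
-> 182.5 99.6 tool mm [ 2.17 -1.88  0.02]
-> 182.5 99.2 tool mm [ 1.23 -1.01  0.01]
-> 182.5 98.8 tool mm [ 0.29 -0.15  0.  ]
-> 182.5 98 tool mm [-1.61  1.55 -0.01]
```

The leg touches the post at ~98.8° (2.6 N tangential). Backing off slightly, lifting a hair, and letting down radially.

```bash
python3 -m pendant '[[[0.0005,-0.0005,-0.0008],[0,0,0]],[[-0.0008,-0.0009,0],[0,0,0]],[[-0.001,-0.0011,0],[0,0,0]],[[-0.001,-0.0011,0],[0,0,0]],[[-0.001,-0.0011,0],[0,0,0]],[[-0.001,-0.0011,0],[0,0,0]],[[-0.001,-0.0011,0],[0,0,0]],[[0,0,0],[0,0,0]]]'
python3 st.py 6 | head -1
```

```text
time_s: 20.52
ee_pos: [533.0, 147.4, 86.5]
ee_rot: [-0.901, -3.005, 0.007]
ft_force: [-0.8, -8.2, -0.8]
grip_width: 23.7
t 20.825 p [532.97 147.41  86.46] r 174.36898100066009 ang 98.81910981518071 F rad -6.7564478737526406 tan(+y cutter) 1.835500778815634 z -0.6868263142798895 torque [-2.02  0.19 -0.02] tilt [-0.01 -0.   -1.  ]
```

```bash
python3 -m pendant '[[[-0.0003,-0.0009,0],[0,0,0]],[[-0.0005,-0.0006,0],[0,0,0]],[[-0.0005,-0.0006,0],[0,0,0]],[[-0.0005,-0.0006,0],[0,0,0]],[[0,0,0],[0,0,0]]]'
python3 st.py 4 | head -1
python3 -m pendant '[[[-0.0005,-0.0006,0],[0,0,0]],[[-0.0005,-0.0006,0],[0,0,0]],[[-0.0005,-0.0006,0],[0,0,0]],[[0,0,0],[0,0,0]]]'
python3 st.py 4 | head -1
```

```text
time_s: 21.45
ee_pos: [533.3, 144.5, 86.6]
ee_rot: [-0.901, -3.006, 0.006]
ft_force: [0.4, -6.4, -1.8]
grip_width: 24.0
t 21.65 p [533.26 144.56  86.55] r 171.51386780111423 ang 98.86620663214164 F rad -6.579201007974778 tan(+y cutter) 0.9550946744792119 z -0.7816741646244845 torque [-1.82  0.03  0.  ] tilt [-0. -0. -1.]
time_s: 22.15
ee_pos: [533.4, 142.7, 86.6]
ee_rot: [-0.9, -3.006, 0.006]
ft_force: [-0.7, -6.2, -1.1]
grip_width: 24.0
t 22.35 p [533.41 142.64  86.55] r 169.58630657669366 ang 98.91772392809187 F rad -6.055017313883101 tan(+y cutter) 1.6492740697849553 z -0.4547558835523798 torque [-1.64  0.09  0.02] tilt [-0. -0. -1.]
```

```bash
python3 -m pendant '[[[-0.0003,-0.0005,0],[0,0,0]],[[-0.0003,-0.0005,0],[0,0,0]],[[-0.0003,-0.0004,0],[0,0,0]],[[0,0,0],[0,0,0]]]'
python3 st.py 4 | head -1
python3 -m pendant '[[[-0.0003,-0.0005,0],[0,0,0]],[[-0.0003,-0.0004,0],[0,0,0]],[[-0.0003,-0.0004,0],[0,0,0]],[[0,0,0],[0,0,0]]]'
python3 st.py 4 | head -1
```

```text
time_s: 22.85
ee_pos: [533.8, 142.0, 86.7]
ee_rot: [-0.9, -3.006, 0.003]
ft_force: [-3.2, -4.7, -1.2]
grip_width: 23.6
t 23.05 p [533.78 142.05  86.7 ] r 168.9454947987968 ang 98.82394593206419 F rad -3.755984763444763 tan(+y cutter) 3.9564186461833337 z -2.004506586007401 torque [-1.23  0.84 -0.06] tilt [-0. -0. -1.]
time_s: 23.55
ee_pos: [535.2, 141.1, 87.3]
ee_rot: [-0.9, -3.009, -0.0]
ft_force: [-3.7, -1.5, -1.3]
grip_width: 23.6
t 23.75 p [535.35 141.    87.35] r 167.68014006998703 ang 98.34920431687159 F rad -0.8854099865470497 tan(+y cutter) 4.012368094062713 z -1.7926638652367386 torque [-0.56  1.04 -0.01] tilt [-0.  0. -1.]
```

Load has moved to the post at r≈168.8, as predicted. Relieving the side force by centring the tip in the eye.

```bash
python3 -m pendant '[[[0.0005,-0.0006,0],[0,0,0]],[[0.0005,-0.0006,0],[0,0,0]],[[0.0005,-0.0006,0],[0,0,0]],[[0,0,0],[0,0,0]]]'
python3 st.py 4 | head -1
python3 -m pendant '[[[0.0003,-0.0006,0],[0,0,0]],[[0.0003,-0.0007,0],[0,0,0]],[[0.0,-0.0007,0],[0,0,0]],[[0,0,0],[0,0,0]]]'
python3 st.py 4 | head -1
```

```text
time_s: 24.25
ee_pos: [534.3, 140.1, 87.8]
ee_rot: [0.901, 3.008, 0.002]
ft_force: [-0.7, -1.6, -0.3]
grip_width: 23.8
t 24.45 p [534.15 140.16  87.77] r 167.02839833194471 ang 98.79785316961201 F rad -0.9934767009561795 tan(+y cutter) -0.013148203723283236 z -1.5136888733362355 torque [-0.24 -0.    0.02] tilt [ 0.  0. -1.]
time_s: 24.95
ee_pos: [531.8, 138.6, 87.4]
ee_rot: [0.901, 3.01, 0.0]
ft_force: [0.4, -1.0, -1.0]
grip_width: 23.8
t 25.15 p [531.82 138.65  87.41] r 165.90939903769805 ang 99.67319335664428 F rad -0.038226910312592746 tan(+y cutter) 0.4392133615221852 z -1.3290920540245932 torque [-0.02  0.05  0.03] tilt [ 0.  0. -1.]
```

```bash
python3 -m pendant '[[[-0.0003,-0.0008,0],[0,0,0]],[[0,0,-0.002],[0,0,0]],[[0,0,-0.003],[0,0,0]],[[0,0,-0.003],[0,0,0]],[[0,0,0],[0,0,0]]]'
python3 st.py 2 | head -1
python3 -m pendant '[[[0,0,-0.004],[0,0,0]],[[0,0,-0.005],[0,0,0]],[[0,0,-0.01],[0,0,0]],[[0,0,-0.02],[0,0,0]],[[0,0,-0.02],[0,0,0]],[[0,0,-0.01],[0,0,0]],[[0,0,0],[0,0,0]]]'
python3 - <<'E'
from h import *
c=cap("wrist");save(c,"w10.png",(220,110,400,250),4)
p=tool()[0];print(p)
delta((458.6,-267.9,168))
E
```

```text
time_s: 25.78
ee_pos: [531.8, 137.9, 95.8]
ee_rot: [0.901, 3.009, 0.001]
ft_force: [0.6, 0.4, -1.1]
grip_width: 23.6
t 25.875 p [531.69 137.87  95.56] r 165.16312257217703 ang 99.76516413260964 F rad 0.1405583469879321 tan(+y cutter) 0.04650354540724956 z -1.8167115262306586 torque [-0.05 -0.03 -0.  ] tilt [ 0.  0. -1.]
time_s: 26.75
ee_pos: [532.0, 137.9, 165.2]
ee_rot: [0.901, 3.008, 0.002]
ft_force: [0.3, 0.3, -1.3]
grip_width: 23.8
[531.50737695 137.83890103 164.44567636]
t 26.8 pos [531.5 137.8 164.4] F [ 0.2 -0.1 -1.2] w 23.7
tool delta mm [-162.  -379.1   -3.6]
```

View pics/w10.png

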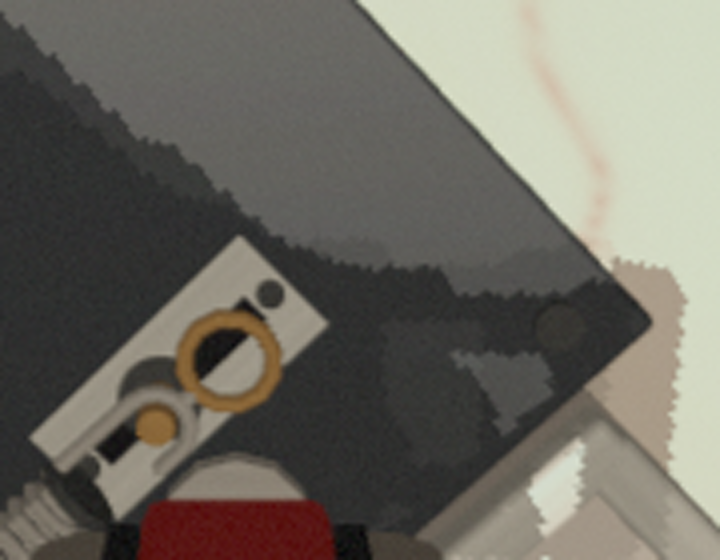

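The post (crop 155,425) sits in the hook's bend with the eye just beyond it (228,360), so it is hooked. The collar appears at the same image position as before, so the puller has not slipped in the grip. Returning to the holder at the TCP position where I gripped it (459.5, -268.8).

```bash
python3 -m pendant '[[[-0.01,-0.0235,0],[0,0,0]],[[-0.0203,-0.0475,0],[0,0,0]],[[-0.0203,-0.0475,0],[0,0,0]],[[-0.0203,-0.0475,0],[0,0,0]],[[-0.0203,-0.0475,0],[0,0,0]],[[-0.0203,-0.0475,0],[0,0,0]],[[-0.0203,-0.0475,0],[0,0,0]],[[-0.0203,-0.0475,0],[0,0,0]],[[-0.0103,-0.0237,0],[0,0,0]],[[0,0,0],[0,0,0]],[[0,0,0],[0,0,0]],[[0,0,0],[0,0,0]]]'
python3 - <<'E'
from h import *
c=cap("wrist");im=c["pixels"].astype(int)
h=nets.masks_of("wrist","holder_hole0")
for f in h[:3]:print(f["score"],np.array(f["extent"]),ray(c,*f["extent"][:2],30))
print("hole exp px",proj(c,(458.6,-267.3,30)))
u,v=proj(c,(458.6,-267.3,30)).astype(int);g=im[v-10:v+11,u-12:u+13].sum(2);cv2.imwrite
ys,xs=np.where(g<np.percentile(g,12));print("dark centroid",u-12+xs.mean(),v-10+ys.mean(),"->",ray(c,u-12+xs.mean(),v-10+ys.mean(),30))
delta((459.5,-268.8,100))
E
```

```text
time_s: 28.3
ee_pos: [459.0, -267.1, 164.1]
ee_rot: [-0.897, -3.01, -0.001]
ft_force: [0.7, -0.7, -1.6]
grip_width: 23.5
0.98 [162.6  69.   90.   86.9] [ 333.12370058 -283.26725665   30.        ]
0.88 [473.2 305.1  82.9  68.3] [ 627.231812   -179.96051404   30.        ]
0.8 [278.  190.2 120.3 108. ] [ 451.66208404 -263.58151079   30.        ]
hole exp px [278.88573992 199.93133723]
dark centroid 278.7068965517241 205.17241379310346 -> [ 462.10030982 -269.75619282   30.        ]
t 28.4 pos [ 459.  -267.5  164.3] F [-0.  -0.1 -0.6] w 23.7
tool delta mm [-1.2 -0.9 64.3]
```

```bash
python3 -m pendant '[[[-0.0012,-0.0009,0.01],[0,0,0]],[[0,0,0.02],[0,0,0]],[[0,0,0.015],[0,0,0]],[[0,0,0.01],[0,0,0]],[[0,0,0],[0,0,0]]]'
python3 -m pendant '[[[0,0,0.005],[0,0,0]],[[0,0,0.005],[0,0,0]],[[0,0,0.005],[0,0,0]],[[0,0,0],[0,0,0]]]'
```

```text
time_s: 29.02
ee_pos: [458.7, -269.9, 108.6]
ee_rot: [-0.901, -3.008, -0.0]
ft_force: [-1.1, 0.4, -2.2]
grip_width: 24.0
time_s: 29.52
ee_pos: [458.9, -269.9, 94.0]
ee_rot: [-0.901, -3.009, -0.0]
ft_force: [0.9, 0.6, -0.9]
grip_width: 23.6
```

```bash
python3 -m pendant '[[[0,0.0011,0.004],[0,0,0]],[[0,0,0.003],[0,0,0]],[[0,0,0.002],[0,0,0]],[[0,0,0.001],[0,0,0]],[[0,0,0],[0,0,0]]]'
```

```text
time_s: 30.15
ee_pos: [459.7, -269.2, 84.3]
ee_rot: [-0.901, -3.009, -0.0]
ft_force: [1.0, 0.6, -1.9]
grip_width: 23.8
```

```bash
python3 -m pendant '[[[0,0,0.0005],[0,0,0]],[[0,0,0.0004],[0,0,0]],[[0,0,0],[0,0,0]],[[0,0,0],[0,0,0]]]'; python3 -m pendant '[[[0,0,0],[0,0,0]],[[0,0,0],[0,0,0]],[[0,0,0],[0,0,0]],[[0,0,0],[0,0,0]],[[0,0,0],[0,0,0]]]' 60 20
```

```text
time_s: 30.65
ee_pos: [459.8, -269.2, 83.7]
ee_rot: [0.901, 3.009, 0.0]
ft_force: [-0.5, 0.2, 1.4]
grip_width: 23.6
time_s: 31.28
ee_pos: [459.7, -269.2, 83.5]
ee_rot: [-0.901, -3.01, 0.0]
ft_force: [1.1, 0.2, -0.1]
grip_width: 55.2
```

Seated on the block and released. Retreating straight up and checking by numbers, since all 12 views are used.

```bash
python3 -m pendant '[[[0,0,-0.01],[0,0,0]],[[0,0,-0.03],[0,0,0]],[[0,0,-0.03],[0,0,0]],[[0,0,-0.03],[0,0,0]],[[0,0,-0.02],[0,0,0]],[[0,0,0],[0,0,0]],[[0,0,0],[0,0,0]],[[0,0,0],[0,0,0]]]'
python3 - <<'E'
from h import *
np.set_printoptions(precision=1,suppress=True)
c=cap("wrist");im=c["pixels"].astype(int)
m=((im[:,:,0]>70)&(im[:,:,0]>3*im[:,:,1])).astype(np.uint8)
n,l,st,ce=cv2.connectedComponentsWithStats(m)
for i in range(1,n):
    if st[i,4]>60:print("red",st[i],ce[i])
print("handle top/bottom exp",proj(c,(460,-268.8,108)),proj(c,(460,-268.8,48)))
for n in("top","scene"):
    c=cap(n)
    for k in("puller","nut_jar","melt_bowl","cocoa_tin","price_sign"):
        for f in nets.recognise(n,k)[:1]:print(n,k,round(f["score"],2),np.array(f["extent"]))
s=get_state();print(s["time_s"],s["ee_pos"],s["ft_force"])
# compare with first top picture
a=cv2.resize(cv2.imread("pics/top0.png"),(560,420)).astype(int);b=cap("top")["pixels"][:,:,::-1].astype(int)
d=(np.abs(a-b).sum(2)>120).astype(np.uint8);n,l,st,ce=cv2.connectedComponentsWithStats(cv2.morphologyEx(d,cv2.MORPH_OPEN,np.ones((3,3))))
print([list(x) for x in st[1:] if x[4]>15])
E
```

```text
time_s: 32.28
ee_pos: [459.1, -268.9, 202.5]
ee_rot: [-0.901, -3.008, -0.0]
ft_force: [0.0, 0.4, -0.6]
grip_width: 55.2
red [  21  118   63   88 2576] [ 51.4 162.1]
red [262 201  34  32 491] [278.6 214.1]
handle top/bottom exp [280.4 217.7] [280.1 194.2]
top nut_jar 0.59 [375.5 147.9  35.4  29.2]
top melt_bowl 0.49 [445.6 184.9  23.5  13.7]
top cocoa_tin 0.92 [129.1 172.4  34.   26.5]
top price_sign 0.7 [122.4 212.8  37.3  18.1]
scene puller 0.66 [176.3 214.1  13.8  31.1]
scene nut_jar 0.88 [171.  265.8  33.   54.6]
scene melt_bowl 0.96 [ 93.8 243.7  50.4  36.9]
scene cocoa_tin 0.83 [433.5 220.3  29.2  45.4]
scene price_sign 0.7 [422.5 201.3  33.3  31.7]
32.925 [ 459.7 -269.2  203.5] [ 0.3 -0.1 -1.2]
[[np.int32(326), np.int32(165), np.int32(132), np.int32(213), np.int32(11886)], [np.int32(422), np.int32(189), np.int32(23), np.int32(23), np.int32(372)], [np.int32(447), np.int32(201), np.int32(4), np.int32(6), np.int32(19)], [np.int32(285), np.int32(231), np.int32(81), np.int32(125), np.int32(2553)], [np.int32(46), np.int32(256), np.int32(225), np.int32(103), np.int32(7236)], [np.int32(0), np.int32(285), np.int32(46), np.int32(55), np.int32(1289)], [np.int32(306), np.int32(354), np.int32(91), np.int32(66), np.int32(4722)], [np.int32(209), np.int32(413), np.int32(30), np.int32(7), np.int32(128)]]
```

```bash
python3 - <<'E'
from h import *
c=cap("top")
for k in("pull_eye","hook"):
    for f in nets.recognise("top",k)[:2]:print(k,f["score"],f["extent"],ray(c,*f["extent"][:2],28))
c=cap("scene")
for f in nets.recognise("scene","pull_eye")[:2]:print(f["score"],f["extent"],ray(c,*f["extent"][:2],28))
print(manip.job_done())
E
```

```text
pull_eye 0.52 [247.7, 193.6, 34.8, 9.4] [539.51173514  70.31909864  28.        ]
pull_eye 0.48 [122.7, 213.3, 37.3, 15.5] [487.64624824 436.28095737  28.        ]
hook 0.69 [245.1, 195.6, 30.5, 8.5] [533.72554724  77.99133234  28.        ]
0.69 [306.6, 230.1, 26.7, 10.0] [552.95880119  65.80848799  28.        ]
the job is handed in; nothing more can be done
None
```

The spring is hooked on the anchor post and the puller is back in its holder. I handed the job in at about 33 s on the robot clock.

**What I did:**
- Took the puller from the larger dark-brown holder and put its tip into the brass eye.
- Stretched the spring until the hook was about 158 mm from the pivot, against the 185 mm limit.
- Swung the hook round the post until its leg touched at about 2.6 N, then let the tension down in sub-millimetre steps. The load moved to the post where I expected it to.
- Centred the tip in the eye with almost no force left on it, lifted it out and stood the puller back in its holder.

**Last checks:**
- **Hook:** a close wrist picture taken after unhooking the puller showed the post inside the hook's bend. The final top and scene detections still put the hook and eye along the line to the post. They are coarse, so they do not show the seating itself.
- **Puller:** its red handle was within about 4 pixels of where it should be, standing upright, and the gripper was clear of it.
- **Bystanders:** all four were still where they had been in the scene view. The top-view comparison was inconclusive because the arm and its shadow covered part of the picture, and the bowl was only partly visible.
- **Forces:** while the load moved onto the post, the tip pushed sideways at up to about 4 N for under a second, and I relieved it. The other hook and eye contacts read about 9 N or less. These are readings at the pauses, not a continuous record.

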